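Set and lock the airbrush compressor's pressure knob

ROBOT

A 6-joint arm with a two-finger parallel gripper is mounted at the origin on the work surface. World frame = base frame: x ahead of the robot, y to its left, z up, the work surface at z = 0. Lengths are in m, angles in rad, forces in N, time in s.
With the tool pointing down it reaches from about 0.3 to 0.775 m from the base axis. Payload 14.6 kg.
Tool frame: the origin (TCP) lies on the centre line of the jaws, within the pads' length; the fingertips stand 19 mm ahead of it and the grasp point (between the pads) is the TCP; z points along the fingers, y is the direction in which the jaws open and shut (so a half turn about z gives the same grasp; the last joint's range is limited). The gripper opens to 94 mm and grips with 3 to 60 N. Pads are 16 mm wide; open, the fingers measure 119 mm over their backs; the gripper's body (75 mm by 177 mm) begins 78 mm behind the grasp point.
Start: joints at [-1.259, 0.3, 1.521, -0, 1.321, -0.067], TCP at [0.203, -0.511, 0.224] pointing down, gripper open.
Joint ranges: [-3.03, 3.03], [-0.79, 2.21], [0.23, 2.52], [-1.04, 4.18], [0, 3.07], [-2.55, 2.55]. Speed limits (rad/s): [2.22, 2.22, 2.57, 3.14, 3.14, 3.14].

INTERFACE

Orientations are given as [roll, pitch, yaw] about the fixed x, y, z axes, in that order (R = Rz(yaw) Ry(pitch) Rx(roll)).
In Python, from station import ctrl gives the robot as it stands. The module is installed in compiled form; this text tells all that it offers.
- The arm moves only by the shell command python3 -m creep 'ROWS' [FORCE]. ROWS is a JSON object of lists of equal length, an entry for each row: "translation": the shift along the world's x, y, z in mm, a list of three; "yaw": the turn about the world's z in rad; "gripper": the closure in counts, from 0 (fully open) to 255 (shut). A call has 1 to 5 rows; each row is the pose to reach, as a shift and turn from the pose measured when the call began; what a row does not reach only later rows make up. A row lasts 1/12 s, in which the tool goes at most 41.7 mm and 7.16 degrees, less where a joint would pass 70% of its speed; a pose out of reach is approached as far as the arm can. A call with a gripper value outside its range is refused whole. The fingers move at their own pace and stop on an object; FORCE is the grip in N (left out, the last holds). Time passes only in rows, so rows that repeat a pose let the fingers close. It gives the time, the measured TCP pose, the force and the opening at its end, in the units of the state.
- ctrl.get_obs(): the state, without advancing time (a new reading comes with each control period).
- ctrl.camera(name): name is "scene" or "top"; returns a dict with "pixels" (384x512x3 uint8, red, green, blue), "depth" (384x512 float32, m along the optical axis (not along the pixel's ray), 0 where there is no reading), "fx", "fy", "cx", "cy" (pixels), "dist" ([k1, k2, p1, p2, k3] as OpenCV has them; the pictures are not rectified), "R" (3x3) and "t" (3): a world point X has camera coordinates R X + t. Camera axes: x right, y down, z forward; pixel columns grow to the right and rows downward; lengths in m; the calibration is good to about 2 mm. A picture is of the moment at which its call begins.
- ctrl.hand_in(): hands the job in, once; it reports no verdict.
The state is a dict: "time_s": time; "qpos": joint angles; "joint_vel": joint speeds; "tau": joint torques, N m; "ee_pos": TCP position; "eef_rot": TCP orientation; "force": force on the tool from outside, world axes, zero at the start; "moment": the same for the moment, N m; "grip_width": finger opening in m.
Only numpy, scipy, OpenCV 4.12 (cv2) and the standard library are available. Lean on these libraries where they do the work, as an engineer would, in place of code of your own. Each camera call takes 0.05 s, during which the arm holds its last target. There are 200 camera calls.

TASK

Before the nail-art airbrush compressor is switched on, set its working pressure: turn the black regulator knob clockwise until its pointer stands at the tab of the marker ring, then pull the knob straight up to its stop so that it locks in a notch next to the tab, and let go. If it does not come up freely, do not force it: keep only a light pull and ease the knob round a few degrees either way until it drops into a notch. Leave the marker ring and the manicure things around the compressor as they are.

Things in the scene. Friction and masses are not known exactly. Their poses are not given: they have to be found in the camera images.
- compressor: Small white airbrush compressor, fixed to the table, 135 x 335 mm and 134 mm high at its carrying handle. Origin on the table under the axis of the regulator knob, z up; the gauge faces -x; the motor housing and airbrush rest lie from 62 to 370 mm along +y. The regulator with the knob stands at its -y end. Nothing on it but the knob rises above 152 mm.
- bonnet: Fixed black housing under the knob with a round scale plate (80 mm across, top 135 mm above the table, ticks 15 degrees apart). Origin and axes as the compressor. In it hides a spring-loaded lock ring of 24 notches 15 degrees apart, which the knob's pins enter within 1.4 degrees; the notch nearest to the tab is 3 to 7.5 degrees to one side, which is not known. Over 25 N on its teeth spoils them.
- knob: Black plastic regulator knob, a fluted cylinder 48 mm across and 42 mm high on a vertical axis; pushed in, as at the start, its top is 183.5 mm above the table. A white raised pointer rib runs on its top from the centre to the rim and is repeated on the skirt. Origin on the axis, at table height when pushed in; its -x axis points along the pointer.
- knob_grip (a point): On the knob's axis, 16 mm below its top: the height at which to grip it (fingertips reaching 19 mm lower clear the marker ring by 7 mm).
- knob_pointer (a point): Point in line with the knob's pointer, 30 mm out from the axis, at the knob's underside.
- marker_tab (a point): Point on the tab of the black marker ring, 30 mm out from the axis, 141.5 mm above the table. The ring (60 mm across) lies on the scale plate under the knob; its tab is 7 mm wide, sticks out to 44 mm from the axis, its top 141 mm above the table. The ring is clamped and marks the working pressure.
- knob_turn (a joint): Turn of the knob, rad, growing clockwise seen from above; at 0 the pointer faces the compressor's -x. Range -2.4 to 2.4. It needs about 0.18 N m and stays where it is left. (The compressor is off, so the gauge shows nothing.)
- marker_ring (a joint): Turn of the marker ring, rad, with the same zero and direction as knob_turn: the pointer is at the tab when both are equal. It is 0.45 to 1.4 rad clockwise of the knob at the start.
- knob_lift (a joint): How far the knob is pulled up, m: 0 pushed in (turns freely), 0.008 at its upper stop. It stays where it is left. In a notch it rises to the stop with 1.5 N of seal friction, up to 8 N if it rubs on a notch's side, and is locked; off a notch it rises 1.5 mm freely, then lifts the lock ring against a spring (1.4 N more at first, then 4.5 N per mm) until it is turned into a notch.
- polish_center (a point): Small nail polish bottle (33 mm across, 74 mm high with its black cap), loose; its centre.
- buffer_center (a point): Cream nail buffer block (95 x 26 x 26 mm), loose; its centre.
- jar_center (a point): Low clear jar with a white lid (53 mm across, 34 mm high), loose; its centre.

How it is judged:
On the way, in this order (a step that is already met when the one before it is completed fails the run):
1. the knob, still pushed in, is turned until its pointer is at the marker tab (horizontal distance between knob_pointer and marker_tab below 0.007 m and value of joint knob_lift below 0.004 m), for 0.1 s.
2. the knob is pulled up to its stop, in a notch next to the tab (horizontal distance between knob_pointer and marker_tab below 0.007 m and value of joint knob_lift above 0.0068 m), for 0.2 s.
At the end, for the whole second after the job is handed in: The knob is out at its upper stop (pulled at least 6.5 of its 8 mm), held in one of the two lock notches next to the marker tab (pointer within 7 mm at 30 mm from the axis, 13 degrees, of the tab), at rest and released (horizontal distance between knob_pointer and marker_tab below 0.007 m and value of joint knob_lift above 0.0065 m and linear speed of knob below 0.005 m/s); the robot touches nothing.
It fails at once if the lock teeth are forced: the knob presses on them with more than 25 N (contact force between knob and bonnet above 25 N).
It fails at once if the marker ring is turned by more than 2.5 mm at its tab (distance of marker_tab from where it was at the start of the episode above 0.0025 m).
It fails at once if a bystander is shifted by more than 15 mm (distance of any of polish_center, buffer_center, jar_center from where it was at the start of the episode above 0.015 m).
It also fails if it takes over 53 s, if anything falls off the work surface, if the arm or the gripper's body presses on something with over 40 N, if the wrist force passes 120 N, or if a joint passes its speed limit or range.

## Working session

There is one attempt and no reset: what is moved stays moved. The work goes in short steps, Python scripts to look and compute and a shell command to move; the robot and the scene stay as the last step left them, time stands still between calls to the robot, and variables do not carry over. Pictures are saved under pics/ and viewed, about 8 in all and at most 12, crops included, and the job is handed in when it is done.

```bash
mkdir -p pics; python3 - <<'E'
from station import ctrl
import cv2,numpy as np
o=ctrl.get_obs();print(o)
a=[]
for n in("scene","top"):
    c=ctrl.camera(n);cv2.imwrite(f"pics/{n}0.png",c["pixels"][:,:,::-1]);np.savez(f"{n}0.npz",**c)
    print(n,c["fx"],c["cx"],c["cy"],c["dist"],c["R"],c["t"])
E
```

```text
{'time_s': 0.0, 'qpos': array([-1.25860458e+00,  3.00479406e-01,  1.52155869e+00,  1.96882040e-05,
        1.32070345e+00, -6.65971797e-02]), 'joint_vel': array([-0.00061264, -0.00073859,  0.00022847,  0.00020476,  0.00069828,
        0.00070131]), 'tau': array([-1.03034567e-03, -5.31807625e+01, -3.52737200e+01,  7.06864544e-02,
        2.42740806e-02, -8.43264411e-05]), 'ee_pos': array([ 0.20331908, -0.51078901,  0.22389123]), 'eef_rot': array([-3.14044758e+00, -9.54842002e-05,  3.78783992e-01]), 'force': array([ 0.50334001,  0.04646151, -0.54139538]), 'moment': array([-0.00573871, -0.06136248,  0.03354751]), 'grip_width': 0.09407831160998256}
scene 469.6626714086446 259.91040890731966 186.62775546085078 [-0.06316468  0.          0.          0.          0.        ] [[ 0.78196144  0.62327933 -0.00769307]
 [ 0.43961394 -0.56020192 -0.70207791]
 [-0.44190032  0.54561587 -0.71205858]] [-0.44526091 -0.13489211  1.29154552]
top 430.060510650508 262.1669735202182 187.39270165854404 [-0.02248705  0.          0.          0.          0.        ] [[-0.02801299 -0.99960466  0.00240895]
 [-0.99827143  0.02785091 -0.05175399]
 [ 0.05166644 -0.00385457 -0.99865696]] [0.04902551 0.51658886 0.93420856]
```

View pics/top0.png

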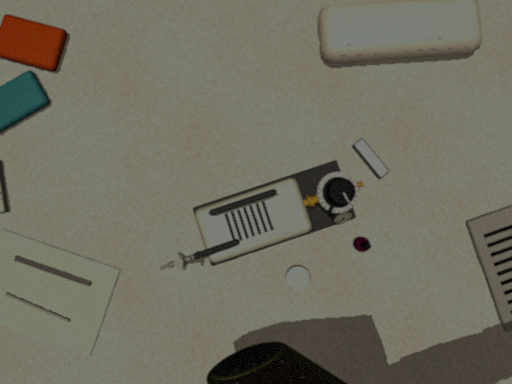

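View pics/scene0.png

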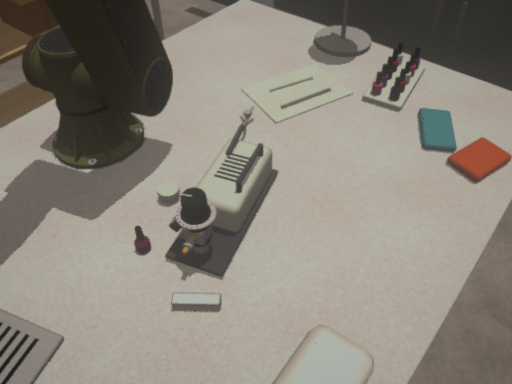

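Top view: the knob is at about (338,190), with the polish bottle at (362,244), the buffer at (370,158) and the jar at (297,278). I'll take an enlarged crop.

```bash
cat > h.py <<'E'
import numpy as np,cv2
def K(c): return np.array([[c["fx"],0,c["cx"]],[0,c["fy"],c["cy"]],[0,0,1.]])
def ray(c,uv,z):
    n=cv2.undistortPoints(np.array([[uv]],float),K(c),np.array(c["dist"]))[0,0]
    R=c["R"];C=-R.T@c["t"];d=R.T@np.array([n[0],n[1],1]);return C+d*(z-C[2])/d[2]
def proj(c,X):
    return cv2.projectPoints(np.array(X,float).reshape(-1,3),cv2.Rodrigues(np.array(c["R"]))[0],np.array(c["t"]),K(c),np.array(c["dist"]))[0][:,0]
def crop(c,u,v,w,s,name,gain=1.6):
    im=np.clip(c["pixels"][v-w:v+w,u-w:u+w,::-1]*gain,0,255).astype(np.uint8)
    im=cv2.resize(im,None,fx=s,fy=s,interpolation=cv2.INTER_CUBIC);return im
E
python3 - <<'E'
from h import *
a=np.load("top0.npz");b=np.load("scene0.npz")
im=np.hstack([crop(a,338,190,28,7,""),crop(b,195,208,28,7,"")])
cv2.imwrite("pics/c0.png",im)
print("knob",ray(a,(338,190),.1835),"polish",ray(a,(362,244),.07),"buf",ray(a,(370,158),.026),"jar",ray(a,(297,278),.034))
E
```

```text
knob [ 0.50040848 -0.1017315   0.1835    ] polish [ 0.39226876 -0.16768298  0.07      ] buf [ 0.57484347 -0.20282952  0.026     ] jar [ 0.32101574 -0.03425486  0.034     ]
```

View pics/c0.png

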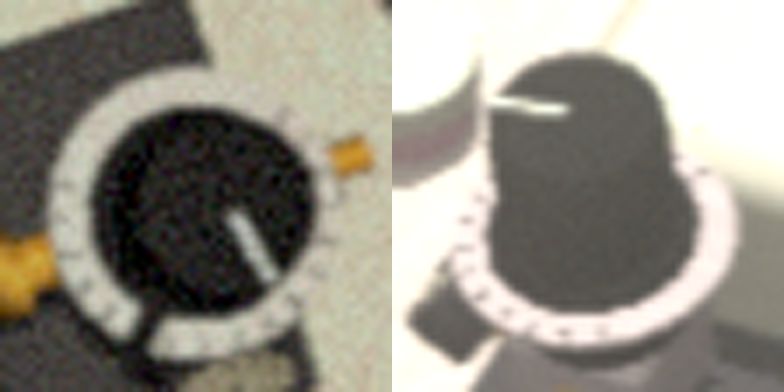

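The crop shows the pointer rib running from (232,212) to (275,278) in the crop and the black tab crossing the scale at about (145,325). Clockwise from pointer to tab matches the task. Next I'll measure.

```bash
python3 - <<'E'
from h import *
a=np.load("top0.npz")
g=a["pixels"][162:218,310:366].astype(float).mean(2)*1.6
f=lambda x,y:(310+(x+.5)/7-.5,162+(y+.5)/7-.5)
G=cv2.resize(g.astype(np.float32),None,fx=7,fy=7,interpolation=cv2.INTER_CUBIC)
# rib
yy,xx=np.mgrid[:392,:392]
m=((G>110)&(np.hypot(xx-228,yy-212)<85)&(xx>215)&(xx<290)&(yy>200)&(yy<290)).astype(np.uint8)
n,l,st,ce=cv2.connectedComponentsWithStats(m);i=1+np.argmax(st[1:,4]);pts=np.argwhere(l==i)[:,::-1]
W=np.array([ray(a,f(*p),.184)[:2] for p in pts[::5]])
c=W.mean(0);d=np.linalg.svd(W-c)[2][0]; s=(W-c)@d
print("rib n",len(W),"mean",c,"dir",d,"ends",c+d*s.min(),c+d*s.max())
# plate outer: scan radially from centre for dark->bright->dark ; ring(60mm) inner edge of white at z=.141
C0=np.array([.500,-.100])
inn=[];tab=[]
for th in np.radians(np.arange(0,360,3)):
    r=np.arange(.022,.038,.0005)
    P=np.c_[C0[0]+r*np.cos(th),C0[1]+r*np.sin(th),0*r+.1405]
    uv=proj(a,P).astype(np.float32)
    v=cv2.remap(a["pixels"].astype(np.float32).mean(2)*1.6,uv[:,:1],uv[:,1:],cv2.INTER_LINEAR)[:,0]
    k=np.argmax(v>120)
    if v[k]>120: inn.append(P[k,:2])
inn=np.array(inn)
def fit(p):
    from scipy.optimize import least_squares
    return least_squares(lambda q:np.hypot(*(p-q[:2]).T)-q[2],[.5,-.1,.03],loss='soft_l1',f_scale=.001).x
q=fit(inn);print("ring fit",q,len(inn))
for r in(.034,.037,.040):
  th=np.radians(np.arange(0,360,1.))
  P=np.c_[q[0]+r*np.cos(th),q[1]+r*np.sin(th),0*th+.141]
  uv=proj(a,P).astype(np.float32)
  v=cv2.remap(a["pixels"].astype(np.float32).mean(2)*1.6,uv[:,:1],uv[:,1:],cv2.INTER_LINEAR)[:,0]
  w=np.where(v<100)[0];print(r,w)
e1=[ray(a,f(232,212),.184)[:2],ray(a,f(275,278),.184)[:2]];print(e1)
print("rib dir deg",np.degrees(np.arctan2(*(e1[1]-e1[0])[::-1])), np.degrees(np.arctan2(*d[::-1])))
tb=ray(a,f(145,325),.141)[:2];print("tab",np.degrees(np.arctan2(*(tb-q[:2])[::-1])),np.hypot(*(tb-q[:2])))
E
```

```text
rib n 272 mean [ 0.48742918 -0.11519959] dir [-0.87622708 -0.48189844] ends [ 0.49651938 -0.11020025] [ 0.4782873  -0.12022735]
ring fit [ 0.4986361  -0.1078307   0.02952264] 103
0.034 [151 152 153 154 155 156 157 158 159 160 286 287 288]
0.037 [151 152 153 154 155 156 157 158 159 160]
0.04 [135 136 137 138 139 147 148 149 150 151 152 153 154 155 156 157 158 159
 160 161]
[array([ 0.49679221, -0.11004861]), array([ 0.47945624, -0.12051827])]
rib dir deg -148.87107843727472 -151.19053447384132
tab 154.61689903973817 0.033598911961305475
```

The knob axis is at (0.499, -0.108). The rib points to about -151° and the tab to about 155.5°, so I need about 53° clockwise (0.93 rad, within the given range). Approaching over the knob now.

```bash
python3 -m creep '{"translation":[[25,33,5],[50,66,5],[75,99,5],[100,132,5],[125,165,5]],"yaw":[0.05,0.1,0.15,0.2,0.25],"gripper":[0,0,0,0,0]}' 30
python3 -m creep '{"translation":[[25,34,0],[50,68,0],[75,102,0],[100,136,0],[125,170,0]],"yaw":[0,0,0,0,0],"gripper":[0,0,0,0,0]}'
```

```text
time_s: 0.52
ee_pos: [0.3289, -0.344, 0.2288]
eef_rot: [-3.14, -0.0, 0.631]
force: [0.2, -1.0, -0.5]
grip_width: 0.0938
time_s: 0.93
ee_pos: [0.452, -0.1757, 0.2287]
eef_rot: [-3.14, -0.0, 0.631]
force: [0.1, -0.5, 1.2]
grip_width: 0.0939
```

```bash
python3 -m creep '{"translation":[[23,34,0],[47,68,0],[47,68,-20],[47,68,-45],[47,68,-61]],"yaw":[0,0,0,0,0],"gripper":[0,0,0,0,0]}' 30
python3 -m creep '{"translation":[[0,0,0],[0,0,0],[0,0,0]],"yaw":[0,0,0],"gripper":[60,60,60]}' 30
python3 - <<'E'
from station import ctrl
import cv2,numpy as np
from h import *
c=ctrl.camera("top");b=ctrl.camera("scene")
print(ctrl.get_obs()["ee_pos"],ctrl.get_obs()["force"])
cv2.imwrite("pics/c1.png",np.hstack([crop(c,338,190,40,5,""),crop(b,195,200,40,5,"")]))
E
```

```text
time_s: 1.35
ee_pos: [0.4986, -0.1066, 0.1655]
eef_rot: [-3.139, 0.001, 0.633]
force: [-0.4, -0.4, -0.2]
grip_width: 0.0941
time_s: 1.6
ee_pos: [0.4989, -0.1068, 0.1665]
eef_rot: [-3.139, 0.001, 0.632]
force: [0.0, 0.4, -0.2]
grip_width: 0.0774
[ 0.4990783  -0.10686837  0.16679265] [-0.38817374  0.05296403  0.86808727]
```

View pics/c1.png

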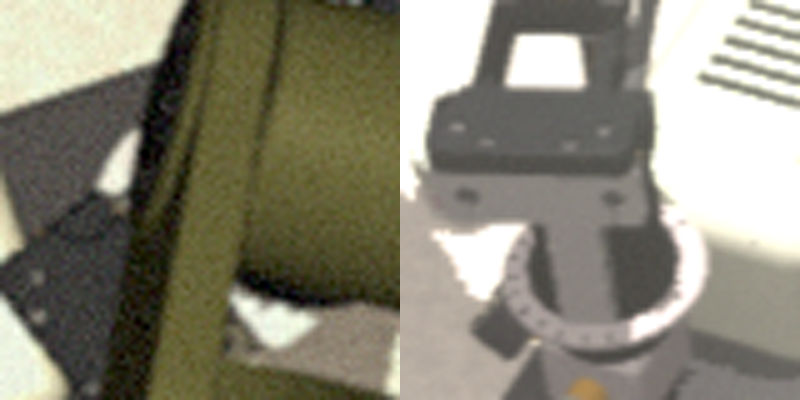

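The arm hides the knob in the top view. In the scene view the fingers straddle the knob above the plate. Closing.

```bash
python3 -m creep '{"translation":[[0,0,0],[0,0,0],[0,0,0],[0,0,0],[0,0,0]],"yaw":[0,0,0,0,0],"gripper":[110,150,170,170,170]}' 20
python3 -m creep '{"translation":[[0,0,0],[0,0,0],[0,0,0]],"yaw":[0,0,0],"gripper":[170,170,170]}' 20
python3 -c "
from station import ctrl;o=ctrl.get_obs();print(o['force'],o['moment'])"
```

```text
time_s: 2.12
ee_pos: [0.4996, -0.1075, 0.1672]
eef_rot: [3.141, -0.001, 0.632]
force: [3.5, -5.4, 1.6]
grip_width: 0.0474
time_s: 2.37
ee_pos: [0.4997, -0.1077, 0.1673]
eef_rot: [3.14, -0.001, 0.632]
force: [2.0, -3.3, -0.2]
grip_width: 0.0476
[ 1.95832892 -3.3306124  -0.24546236] [-0.23652075 -0.12109193  0.01000732]
```

```bash
python3 -m creep '{"translation":[[0,0,0],[0,0,0],[0,0,0],[0,0,0],[0,0,0]],"yaw":[-0.1,-0.2,-0.3,-0.4,-0.46],"gripper":[170,170,170,170,170]}' 25
python3 -c "
from station import ctrl;o=ctrl.get_obs();print(o['force'],o['moment'])"
python3 -m creep '{"translation":[[0,0,0],[0,0,0],[0,0,0],[0,0,0],[0,0,0]],"yaw":[-0.1,-0.2,-0.3,-0.4,-0.46],"gripper":[170,170,170,170,170]}' 25
python3 -m creep '{"translation":[[0,0,0],[0,0,0],[0,0,0]],"yaw":[0,0,0],"gripper":[170,170,170]}' 25
python3 - <<'E'
from station import ctrl
import cv2,numpy as np
from h import *
c=ctrl.camera("top");b=ctrl.camera("scene")
o=ctrl.get_obs();print(o["ee_pos"],o["eef_rot"],o["force"],o["moment"],o["qpos"])
cv2.imwrite("pics/c2.png",np.hstack([crop(c,338,190,40,5,""),crop(b,195,200,40,5,"")]))
E
```

```text
time_s: 2.78
ee_pos: [0.5001, -0.1083, 0.1674]
eef_rot: [3.139, -0.002, 0.167]
force: [4.9, -7.1, -2.2]
grip_width: 0.0475
[ 4.93221096 -7.06916789 -2.17923459] [-1.08473121 -0.68922917  0.19447235]
time_s: 3.2
ee_pos: [0.5003, -0.1092, 0.1675]
eef_rot: [3.138, -0.003, -0.299]
force: [2.3, -10.0, -2.0]
grip_width: 0.0473
time_s: 3.45
ee_pos: [0.5004, -0.1095, 0.1675]
eef_rot: [3.137, -0.003, -0.299]
force: [1.9, -5.9, -0.8]
grip_width: 0.0477
[ 0.50039122 -0.1094614   0.16752366] [ 3.1374535  -0.00333904 -0.29907511] [ 1.22560777 -6.21990549 -1.49868142] [-0.19971315 -0.43197649 -0.17005798] [-0.28481165  0.27043418  1.69756609 -0.00454607  1.17031644  1.58683217]
```

View pics/c2.png

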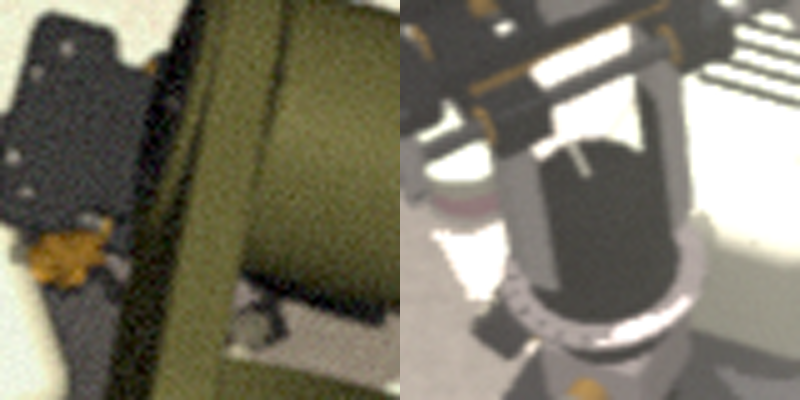

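The rib is visible in the scene view between the fingers, from (587,177) to (572,147) in the crop. Checking its angle against the tab.

```bash
python3 - <<'E'
from station import ctrl
from h import *
b=ctrl.camera("scene");im=cv2.imread("pics/c2.png")[:,400:]
G=im.mean(2)
def ang(p,q): 
    d=q-p;return np.degrees(np.arctan2(d[1],d[0]))
f=lambda x,y:(155+(x+.5)/5-.5,160+(y+.5)/5-.5)
# rib crop pts: per-row bright centroid
P=[]
for y in range(150,176,2):
    x=np.arange(162,200);w=np.clip(G[y,162:200]-110,0,None)
    if w.sum()>0:P.append(ray(b,f((x*w).sum()/w.sum(),y),.184)[:2])
P=np.array(P);c=P.mean(0);d=np.linalg.svd(P-c)[2][0]
print(len(P),c,P[0],P[-1],"ang",ang(P[-1],P[0]),np.degrees(np.arctan2(d[1],d[0])))
C=np.array([.499,-.108]);print("from axis",ang(C,c))
a=np.load("scene0.npz")
print("start rib",ang(ray(a,(167+567/7-56,180+108/7),.184)[:2],ray(a,(167+492/7-56,180+101/7),.184)[:2]))
E
```

```text
13 [ 0.48840112 -0.10623781] [ 0.4819487  -0.10326842] [ 0.4943361 -0.1095641] ang 153.0588399799259 -26.406444867775797
from axis 170.56022118072588
start rib -149.0347585641684
```

The rib is at 153–156° and the tab at 155.5°, so step 1 is met. Now a light pull.

```bash
python3 -m creep '{"translation":[[0,0,1],[0,0,2],[0,0,3],[0,0,3],[0,0,3]],"yaw":[0,0,0,0,0],"gripper":[170,170,170,170,170]}' 25
python3 -c "
from station import ctrl;o=ctrl.get_obs();print(o['force'],o['moment'])"
```

```text
time_s: 4.02
ee_pos: [0.5003, -0.1095, 0.1701]
eef_rot: [3.137, -0.003, -0.299]
force: [2.5, -5.5, -5.5]
grip_width: 0.0472
[ 2.54995454 -5.50992486 -5.51699464] [-0.06860976 -0.79256298 -0.1684851 ]
```

```bash
for i in 1 2; do python3 -m creep '{"translation":[[0,0,0],[0,0,0],[0,0,0]],"yaw":[-0.015,-0.03,-0.03],"gripper":[170,170,170]}' 25
python3 -c "
from station import ctrl;o=ctrl.get_obs();print('F',o['force'],o['moment'],o['eef_rot'][2])"; done
```

```text
time_s: 4.27
ee_pos: [0.5003, -0.1096, 0.1698]
eef_rot: [3.137, -0.003, -0.33]
force: [3.7, -5.1, -6.3]
grip_width: 0.0478
F [ 3.73133374 -5.08864342 -6.30620776] [-0.08284897 -0.77486606  0.14068574] -0.3295074466673287
time_s: 4.52
ee_pos: [0.5003, -0.1097, 0.1695]
eef_rot: [3.137, -0.003, -0.36]
force: [2.1, -4.9, -4.9]
grip_width: 0.0479
F [ 2.09101022 -4.91551929 -4.85283476] [-0.03860425 -0.78551076  0.09555482] -0.359934763659032
```

```bash
for i in 1 2; do python3 -m creep '{"translation":[[0,0,0.5],[0,0,0.5],[0,0,0.5]],"yaw":[-0.015,-0.03,-0.03],"gripper":[170,170,170]}' 25
python3 -c "
from station import ctrl;o=ctrl.get_obs();print('F',o['force'],o['moment'],o['eef_rot'][2])"; done
```

```text
time_s: 4.77
ee_pos: [0.5003, -0.1097, 0.1696]
eef_rot: [3.137, -0.003, -0.39]
force: [3.4, -5.7, -4.7]
grip_width: 0.0477
F [ 3.36070873 -5.69739955 -4.68390791] [-0.0193662  -0.82587278  0.13616098] -0.3903478068331925
time_s: 5.02
ee_pos: [0.5003, -0.1098, 0.1699]
eef_rot: [3.137, -0.003, -0.421]
force: [2.8, -4.7, -4.8]
grip_width: 0.0475
F [ 2.81592044 -4.65243773 -4.79351754] [-0.06733886 -0.8516994   0.16277449] -0.42085183540602
```

```bash
python3 -m creep '{"translation":[[0,0,0.7],[0,0,1.4],[0,0,1.4],[0,0,1.4]],"yaw":[0,0,0,0],"gripper":[170,170,170,170]}' 25
python3 -c "
from station import ctrl;o=ctrl.get_obs();print('F',o['force'],o['moment'],o['eef_rot'][2])"
```

```text
time_s: 5.35
ee_pos: [0.5003, -0.11, 0.1712]
eef_rot: [3.137, -0.003, -0.42]
force: [0.9, -5.9, -2.8]
grip_width: 0.0474
F [ 0.93258122 -5.86329967 -2.80227638] [-0.29038302 -0.51019202  0.06364289] -0.4204216208716274
```

The force fell as the knob rose, so it seems to be in a notch. Continuing gently.

```bash
python3 -m creep '{"translation":[[0,0,0.7],[0,0,1.4],[0,0,1.4]],"yaw":[0,0,0],"gripper":[170,170,170]}' 25
python3 -c "
from station import ctrl;o=ctrl.get_obs();print('F',o['force'],o['moment'],o['eef_rot'][2])"
```

```text
time_s: 5.6
ee_pos: [0.5003, -0.1101, 0.1726]
eef_rot: [3.137, -0.003, -0.42]
force: [1.4, -4.5, -3.1]
grip_width: 0.0477
F [ 1.41819932 -4.4975912  -3.09491408] [-0.05803491 -0.52536362  0.0604781 ] -0.4200523633727571
```

```bash
python3 -m creep '{"translation":[[0,0,0.8],[0,0,1.6],[0,0,2.2],[0,0,2.2]],"yaw":[0,0,0,0],"gripper":[170,170,170,170]}' 25
python3 -m creep '{"translation":[[0,0,0.5],[0,0,1],[0,0,1]],"yaw":[0,0,0],"gripper":[170,170,170]}' 25
python3 -c "
from station import ctrl;o=ctrl.get_obs();print('F',o['force'],o['moment'],o['eef_rot'][2])"
```

```text
time_s: 5.93
ee_pos: [0.5003, -0.1101, 0.1746]
eef_rot: [3.137, -0.003, -0.42]
force: [1.9, -3.3, -3.2]
grip_width: 0.0476
time_s: 6.18
ee_pos: [0.5002, -0.1101, 0.1753]
eef_rot: [3.137, -0.003, -0.42]
force: [2.6, -5.3, -7.4]
grip_width: 0.0474
F [ 2.55762764 -5.32832752 -7.37378179] [ 0.0256106  -0.86665013  0.05088542] -0.4195806708102352
```

The stop is reached at 7.8 mm with the force rising. Hold, check in the picture, then release.

```bash
python3 -m creep '{"translation":[[0,0,0.3],[0,0,0.3],[0,0,0.3]],"yaw":[0,0,0],"gripper":[170,170,170]}' 25
python3 -m creep '{"translation":[[0,0,0],[0,0,0],[0,0,0],[0,0,0],[0,0,0]],"yaw":[0,0,0,0,0],"gripper":[140,100,50,0,0]}' 25
python3 -m creep '{"translation":[[0,0,0],[0,0,15],[0,0,35],[0,0,60],[0,0,60]],"yaw":[0,0,0,0,0],"gripper":[0,0,0,0,0]}'
python3 -m creep '{"translation":[[-20,-30,0],[-40,-60,0],[-60,-90,0],[-80,-125,0],[-100,-160,0]],"yaw":[0,0,0,0,0],"gripper":[0,0,0,0,0]}'
python3 -m creep '{"translation":[[-20,-30,0],[-40,-60,0],[-60,-90,0],[-80,-125,0],[-80,-125,0]],"yaw":[0,0,0,0,0],"gripper":[0,0,0,0,0]}'
python3 - <<'E'
from station import ctrl
from h import *
c=ctrl.camera("top");b=ctrl.camera("scene")
np.savez("top3.npz",**c);np.savez("scene3.npz",**b)
cv2.imwrite("pics/c3.png",np.hstack([crop(c,338,190,28,7,""),crop(b,195,208,28,7,"")]))
a=np.load("scene0.npz");cv2.imwrite("pics/full3.png",np.hstack([c["pixels"],b["pixels"]])[:,:,::-1])
a0=np.load("top0.npz")
yy,xx=np.mgrid[160:220,305:370]
d0=a0["depth"][175:205,325:352];d3=c["depth"][175:205,325:352]
print("depth min knob",np.percentile(d0[d0>0],[5,20,40]),np.percentile(d3[d3>0],[5,20,40]))
E
```

```text
time_s: 6.43
ee_pos: [0.5002, -0.1101, 0.1752]
eef_rot: [3.137, -0.002, -0.419]
force: [3.1, -4.1, -5.7]
grip_width: 0.0478
time_s: 6.85
ee_pos: [0.5002, -0.1099, 0.1753]
eef_rot: [3.137, -0.002, -0.419]
force: [0.0, -0.2, -0.7]
grip_width: 0.0709
time_s: 7.27
ee_pos: [0.5015, -0.1102, 0.2397]
eef_rot: [3.138, -0.008, -0.419]
force: [-0.0, 0.3, 0.9]
grip_width: 0.0939
time_s: 7.68
ee_pos: [0.4002, -0.2712, 0.2396]
eef_rot: [3.138, -0.008, -0.418]
force: [1.3, -0.8, -0.6]
grip_width: 0.0941
time_s: 8.1
ee_pos: [0.3171, -0.4003, 0.239]
eef_rot: [3.137, -0.008, -0.422]
force: [-0.4, -0.1, 0.2]
grip_width: 0.0939
depth min knob [0.7752961  0.77683766 0.77810715] [0.76744549 0.7688037  0.7699679 ]
```

View pics/c3.png

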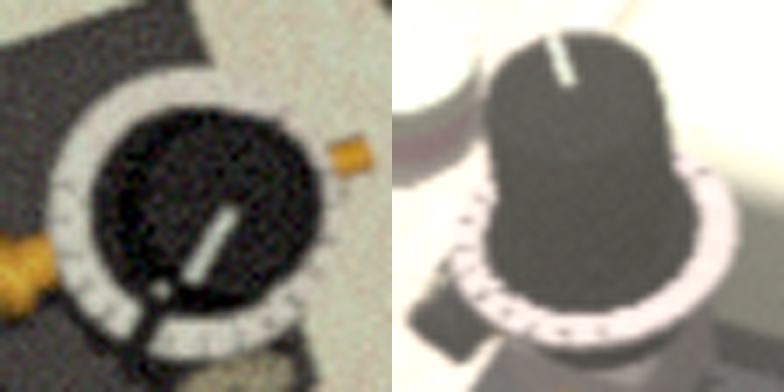

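The knob is up (8.1 mm by depth). The rib runs from (232,212) to (190,280) in the crop and the tab is unchanged at (145,325). Final angle check.

```bash
python3 - <<'E'
from h import *
a=np.load("top3.npz");a0=np.load("top0.npz")
g=(a["pixels"][162:218,310:366].astype(np.float32).mean(2)*1.6)
G=cv2.resize(g,None,fx=7,fy=7,interpolation=cv2.INTER_CUBIC)
f=lambda x,y:(310+(x+.5)/7-.5,162+(y+.5)/7-.5)
yy,xx=np.mgrid[:392,:392]
m=((G>110)&(xx>175)&(xx<245)&(yy>200)&(yy<285)).astype(np.uint8)
n,l,st,ce=cv2.connectedComponentsWithStats(m);i=1+np.argmax(st[1:,4]);p=np.argwhere(l==i)[:,::-1]
W=np.array([ray(a,f(*q),.192)[:2] for q in p[::5]]);d=np.linalg.svd(W-W.mean(0))[2][0]
print("rib",len(W),W.mean(0),np.degrees(np.arctan2(d[1],d[0])))
for r in(.034,.037):
  th=np.radians(np.arange(120,180,1.));P=np.c_[.4986+r*np.cos(th),-.1078+r*np.sin(th),0*th+.141]
  uv=proj(a,P).astype(np.float32)
  v=cv2.remap(a["pixels"].astype(np.float32).mean(2)*1.6,uv[:,:1],uv[:,1:],cv2.INTER_LINEAR)[:,0];w=120+np.where(v<100)[0];print("tab",r,w)
D=np.abs(a["pixels"].astype(int)-a0["pixels"]).mean(2)
for n,(u,v) in dict(pol=(362,244),buf=(370,158),jar=(297,278)).items(): print(n,D[v-18:v+18,u-18:u+18].mean(),D[20:60,150:300].mean())
E
```

```text
rib 276 [ 0.48813701 -0.102467  ] 146.92729205860454
tab 0.034 [151 152 153 154 155 156 157 158 159 160]
tab 0.037 [151 152 153 154 155 156 157 158 159 160]
pol 2.9621913580246915 2.583055555555555
buf 2.755401234567901 2.583055555555555
jar 2.6589506172839505 2.583055555555555
```

The pointer is 8.6° past the tab (about 4.5 mm, limit 7 mm). The marker ring and bystanders are unmoved.

```bash
python3 -c "
from station import ctrl;print(ctrl.hand_in())"
```

```text
the job is handed in; nothing more can be done
None
```

The knob is set at the marker tab, locked at its upper stop and released. I handed the job in after about 8 s of robot time, and the hand-in gives no verdict.

**What I did:** I turned the knob about 53° clockwise until its pointer stood at the tab. It did not come up freely there, so I kept a light pull of 4–6 N and eased it about 7° further clockwise. It then dropped into a notch and rose to the stop at about 3 N. The force rose to about 7 N at the stop. I let go and moved the arm clear.

**Last checks:**
- **Lift:** the knob came up 7.8 mm by the arm and 8.1 mm by camera depth, against a full travel of 8 mm.
- **Pointer:** it sits at 147° and the tab at 155.5°. That is about 8.6° past the tab, or 4.5 mm against the 7 mm limit. The tool's own turn gives about 7°, which agrees within measurement error.
- **Surroundings:** the marker tab reads the same angle as before, and the bottle, buffer and jar show no visible change.
- **Disagreement:** at the first stop at the tab, the angle taken from the assumed knob axis in the scene view read 170°. The rib's own direction read 153°. I trusted the rib direction, because the tool turn and the later top view both agreed with it.

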